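# Hang the washed sample wheel on the push-in J-hook

## Robot

A 7-joint arm with a two-finger parallel gripper is mounted at the origin on the work surface. World frame = base frame: x ahead of the robot, y to its left, z up, the work surface at z = 0. Lengths are in m, angles in rad, forces in N, time in s.
With the tool pointing down it reaches from about 0.425 to 0.825 m from the base axis. Payload 3.6 kg.
Tool frame: the origin (TCP) lies at the centre of the arm's flange, where the gripper is bolted on; the fingertips stand 173 mm ahead of it and the grasp point (between the pads) lies r.grip_depth ahead of it (r.grip_depth is the distance from the TCP to the grasp point, in m); x points along the fingers, y is the direction in which the jaws open and shut, and the axes are right-handed (so a half turn about x gives the same grasp; the last joint's range is limited). The gripper opens to 85 mm and grips with 20 to 120 N. Pads are 22 mm wide; open, the fingers measure 114 mm over their backs; the gripper's body (76 mm by 85 mm) begins 54 mm behind the grasp point. The pads swing forward as they close: fully open they stand 13 mm farther back than shut.
Start: joints at [-1.165, 0.615, -0.013, 1.423, 0.008, 1.103, -0.04], TCP at [0.272, 0.59, 0.405] pointing down, gripper open.
Joint ranges: [-3.12, 3.12], [-0.3, 2.06], [-1.34, 1.32], [0.26, 2.42], [-1.36, 4.5], [0.01, 1.98], [-2.84, 2.84]. Speed limits (rad/s): [2.79, 2.79, 3.14, 3.14, 3.14, 3.14, 3.14].

## Interface

Orientations are given as a unit quaternion [x, y, z, w].
In Python, from bench import r gives the robot as it stands.
- The arm moves only by the shell command python3 -m crank 'ROWS' [OPENING] [FORCE]. ROWS is JSON, one flat list of numbers, 4 for each row, row after row: the shift along the world's x, y, z in m, then the turn about the world's z in degrees. In form: [x, y, z, spin, x, y, z, spin, ...]. A call has 1 to 8 rows; each row shifts and turns the commanded pose from where the row before left it; what a row does not reach is not made up. A row lasts 1/8 s, in which the tool goes at most 62.5 mm and 10.7 degrees, less where a joint would pass 70% of its speed; a pose out of reach is approached as far as the arm can. A call with a gripper value outside its range is refused whole. OPENING is the closure, from 0 (fully open) to 1 (shut), set as the call begins (- or left out, the last holds). The fingers move at their own pace and stop on an object; FORCE is the grip in N (left out, the last holds). Time passes only in rows, so rows that do not move let the fingers close. It gives the time, the measured TCP pose, the force and the opening at its end, in the units of the state.
- r.observe(): the state, without advancing time (a new reading comes with each control period).
- r.grab_frame(name): name is "side" or "top" or "wrist"; returns the picture (384x512x3 uint8, blue, green, red); there is no depth.
- r.calibration(name): a dict with "fovy" (degrees; the focal length in pixels is half the picture's height over the tangent of half this angle, whatever the lens; pixels are square), "cx", "cy" (the principal point, pixels), "extrinsics" (4x4, takes a point from camera to world coordinates); the wrist camera has in their place "tool_from_camera" (4x4, takes a point from camera to tool coordinates, whose origin is the TCP and whose axes are the tool frame's). Camera axes: x right, y down, z forward; pixel columns grow to the right and rows downward; lengths in m; the calibration is good to about 2 mm. A picture is of the moment at which its call begins: read the wrist's pose just before it. calibration takes no time and is no camera call.
- r.finish_job(): hands the job in, once; it reports no verdict.
The state is a dict: "t": time; "qpos": joint angles; "qd": joint speeds; "joint_efforts": joint torques, N m; "position": TCP position; "orientation": TCP orientation; "force": force on the tool from outside, world axes, zero at the start; "ft_torque": the same for the moment, N m; "gripper_width": finger opening in m.
Only numpy, scipy, OpenCV 4.12 (cv2) and the standard library are available. Lean on these libraries where they do the work, as an engineer would, in place of code of your own. Each camera call takes 0.05 s, during which the arm holds its last target.

## Task

Lift the red sample wheel out of the draining rack by its rim and hang it by the top of the rim on the J-hook of the lab stand, lowering it gently until the still pulled-out hook bears its weight, and let it rest there a second. Still holding it, then slide the rim back along the hook against the blue collar and push the hook fully home with it, then let go so that the wheel hangs there still; never lean on the hook with more than about 10 N, and leave the other things alone.

Things in the scene. Friction and masses are not known exactly. Their poses are not given: they have to be found in the camera images.
- wheel: Red sample wheel with white vial seats, 200 mm outer diameter, 12 mm thick, 0.29 to 0.45 kg. Rim 36 mm deep radially (radii 64 to 100 mm), hub radius 12 mm and 18 mm long, three 10 mm wide spokes: one straight down, two 60 degrees either side of straight up, so the 52 mm window between hub and top of the rim is open. Origin at the wheel's centre; x = its axis, z up in the rack.
- rim_top (a point): Topmost point of the wheel's rim, mid-thickness, 100 mm above the wheel's centre. Pinch the rim here across its 12 mm thickness (fingers close along the wheel's x), fingertips at most 26 mm below this point, so that the hook, its 6 mm high collar and sleeve have room beneath them. Axes as the wheel's.
- rack: White draining rack, 110 x 210 mm, 65 mm high, fixed; it holds the wheel on edge in a 15 mm wide slot. Origin on the bench under its centre; the slot runs along its y and the wheel's axis along its x. The wheel's centre stands 116 mm above the bench in it. Lift the wheel straight up at least 60 mm to clear it.
- stand: Grey lab stand, fixed, that carries the J-hook. Origin on the bench, straight below the front face of the hook's blue collar when the hook is fully in. The hook points along the stand's -x, level, in its plane y = 0; base plate 10 mm thick. The hook's sleeve (18 mm diameter, on the rod's axis) begins at x = +8 mm. The hook gives 0.25 mm per N of downward load, springing back.
- post_foot (a point): Foot of the steel post (14 mm diameter) on the base plate, at stand x = +115 mm. The post ends 16 mm above the mark hook_home; a 34 mm boss head on it carries the sleeve.
- hook_home (a point): Mark fixed to the stand, straight above its origin at 245 mm: the nominal height of the top of the hook's level rod. The boss head has been clamped by hand anywhere from 12 mm below to 12 mm above this mark; that true height is not measured, so feel (or see) where the rod is. Axes as the stand's.
- hook_rod (a joint): How far the hook is pulled out, m: 0 = fully in; 0.027 to 0.035 at the start. 8 mm rod with a blue collar 20 mm in diameter, 6 mm thick, its front face at stand x = minus this value. From there the level rod runs 55 mm forward, then turns up to a tip that ends 71 mm ahead of the collar, top 14 mm above the level rod's. It slides stiffly (5 N) and stays where it is left.
- cheese: Bystander: pale cheese block with a dark rind, 74 x 50 x 78 mm. Origin under its centre.
- beaker: Bystander: small glass beaker, 60 mm across, 80 mm high. Origin under its centre.
- dish: Bystander: red dish, 68 mm across, 14 mm high. Origin under its centre.
- bottle: Bystander: clear bottle with blue cap, 64 mm across, 140 mm high. Origin under its centre.
- jar: Bystander: glass jar with red lid, 48 mm across, 65 mm high, behind the stand. Origin under its centre.
- cup: Bystander: blue plastic cup, 60 mm across, 60 mm high, behind the rack. Origin under its centre.
- spatula: Bystander: spatula lying on the bench, about 280 mm long. Origin under its middle.
Not all that is in view belongs to the job. Leave any green look-alike of the rack alone.

How it is judged:
By the outcome, as a careful person would: the job done as asked, in the order asked, and still so for the second after the job is handed in, with the robot touching nothing.
It also fails if it takes over 67 s, if anything falls off the work surface, if the arm or the gripper's body presses on something with over 40 N, if the wrist force passes 120 N, or if a joint passes its speed limit or range.

## Working session

There is one attempt and no reset: what is moved stays moved. The work goes in short steps, Python scripts to look and compute and a shell command to move; the robot and the scene stay as the last step left them, time stands still between calls to the robot, and variables do not carry over. Pictures are saved under pics/ and viewed, and the job is handed in when it is done.

```bash
ls; mkdir -p pics; python3 - <<'E'
from bench import r
import cv2
s=r.observe();print(s); print(r.grip_depth)
for n in ["side","top","wrist"]:
    cv2.imwrite(f"pics/{n}0.png",r.grab_frame(n)); print(n,r.calibration(n))
E
```

```text
pics
{'t': 0.0, 'qpos': array([-1.16548753,  0.61596385, -0.01263991,  1.42494626,  0.00810614,
        1.10340707, -0.04040597]), 'qd': array([-6.59720913e-04,  4.81878859e-04,  1.55003149e-04, -8.57277408e-04,
        8.30302564e-04,  2.80230515e-06, -6.07908119e-04]), 'joint_efforts': array([ 4.07754460e-04, -4.69212663e+01,  2.59109102e-01, -1.71034563e+01,
        9.96124494e-03,  9.59107565e-03,  1.12949445e-05]), 'position': array([0.27187471, 0.59005055, 0.40349282]), 'orientation': array([ 0.15052939,  0.69088688, -0.15238135,  0.69050427]), 'force': array([-0.09133531, -0.02796352,  0.77507433]), 'ft_torque': array([ 0.00176155,  0.00965449, -0.03615366]), 'gripper_width': 0.08532148770188955}
0.1547
side {'fovy': 44.65614848968977, 'cx': 253.60588440723106, 'cy': 194.82780037391308, 'extrinsics': array([[-0.98105141, -0.11486111,  0.15602903,  0.2683504 ],
       [-0.19362584,  0.5526936 , -0.81057931,  1.41998841],
       [ 0.00686779, -0.82543122, -0.56446092,  1.12383149],
       [ 0.        ,  0.        ,  0.        ,  1.        ]])}
top {'fovy': 46.55005347374512, 'cx': 256.4698188953441, 'cy': 194.89324141831798, 'extrinsics': array([[-0.0731675 , -0.9774278 ,  0.1981954 ,  0.21582409],
       [-0.99731055,  0.07085774, -0.01873097,  0.03067509],
       [ 0.0042645 , -0.19903286, -0.97998354,  1.73086806],
       [ 0.        ,  0.        ,  0.        ,  1.        ]])}
wrist {'fovy': 64.9737499119305, 'cx': 255.73774025105956, 'cy': 192.22978610809992, 'tool_from_camera': array([[ 7.85106156e-05, -2.77169050e-01,  9.60821165e-01,
         3.08738071e-02],
       [ 9.99999703e-01, -7.14400076e-04, -2.87795682e-04,
         1.74321539e-04],
       [ 7.66178769e-04,  9.60820903e-01,  2.77168912e-01,
        -6.98966703e-02],
       [ 0.00000000e+00,  0.00000000e+00,  0.00000000e+00,
         1.00000000e+00]])}
```

View pics/side0.png

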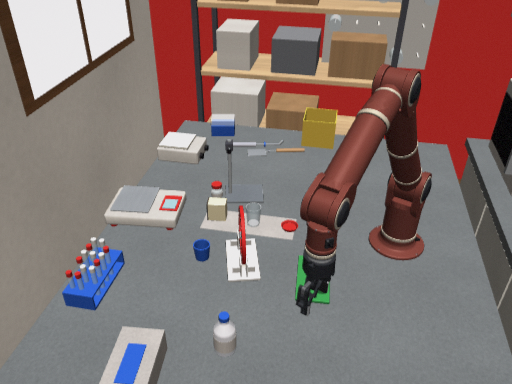

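View pics/top0.png

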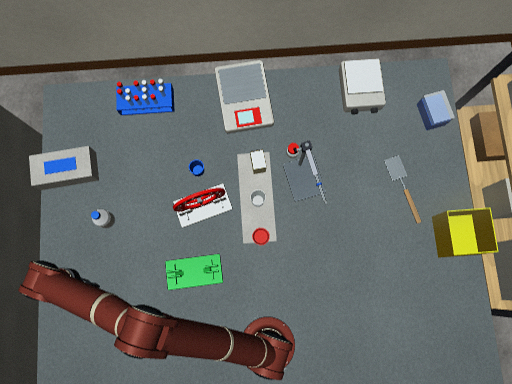

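View pics/wrist0.png

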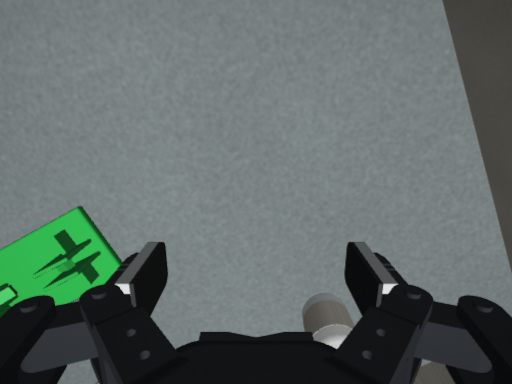

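Candidates: white rack with the red wheel, at top (202,204) and side (242,250). Green empty look-alike at top (194,271). The white one fits the description, so I'll confirm it in enlarged crops.

```bash
python3 - <<'E'
import cv2
t=cv2.imread("pics/top0.png"); s=cv2.imread("pics/side0.png")
cv2.imwrite("pics/c1.png",cv2.resize(t[175:235,160:240],None,fx=10,fy=10,interpolation=cv2.INTER_CUBIC))
cv2.imwrite("pics/c2.png",cv2.resize(t[135:210,275:335],None,fx=8,fy=8,interpolation=cv2.INTER_CUBIC))
cv2.imwrite("pics/c3.png",cv2.resize(s[130:290,190:300],None,fx=3.7,fy=3.7,interpolation=cv2.INTER_CUBIC))
E
```

```text
(no output)
```

View pics/c1.png

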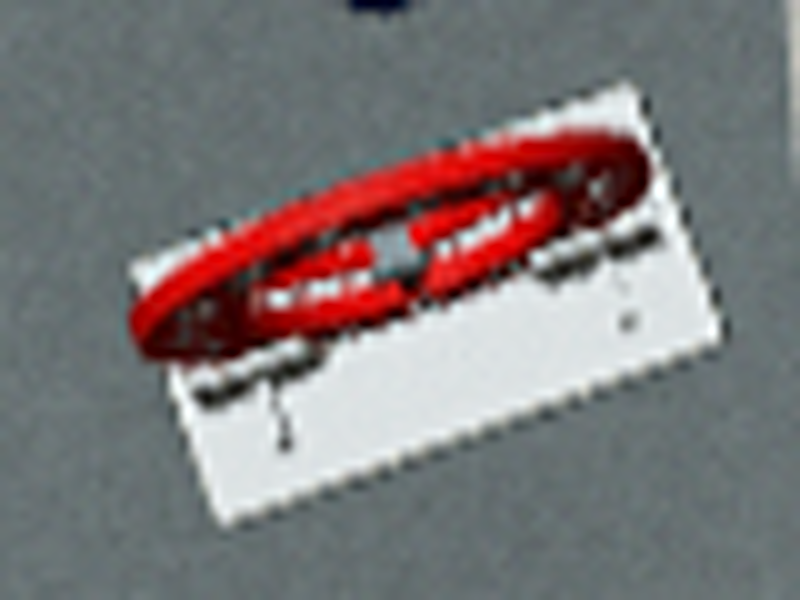

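View pics/c2.png

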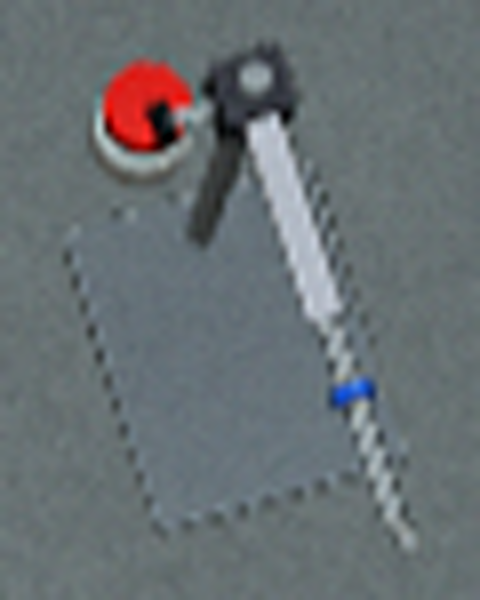

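View pics/c3.png

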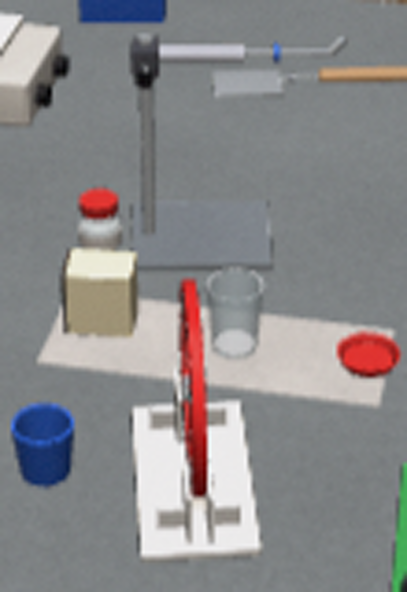

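```bash
cat > h.py <<'E'
import numpy as np, cv2
from scipy.optimize import least_squares
from scipy.spatial.transform import Rotation as R
from bench import r
def cam(name,st=None):
    c=r.calibration(name); f=192/np.tan(np.radians(c['fovy'])/2)
    if name=='wrist':
        T=np.eye(4);T[:3,:3]=R.from_quat(st['orientation']).as_matrix();T[:3,3]=st['position'];E=T@c['tool_from_camera']
    else: E=c['extrinsics']
    return f,c['cx'],c['cy'],E
def proj(C,P):
    f,cx,cy,E=C;P=np.atleast_2d(P);q=(P-E[:3,3])@E[:3,:3]
    return np.c_[cx+f*q[:,0]/q[:,2],cy+f*q[:,1]/q[:,2]]
def onz(C,uv,z):
    f,cx,cy,E=C;d=E[:3,:3]@np.array([(uv[0]-cx)/f,(uv[1]-cy)/f,1]);o=E[:3,3]
    return o+d*(z-o[2])/d[2]
def tri(obs):
    def res(P): return np.concatenate([(proj(C,P)[0]-uv) for C,uv in obs])
    s=least_squares(res,[0.5,0.1,0.2]);return s.x,s.fun
E
python3 - <<'E'
from h import *
T=cam('top');S=cam('side')
k=[(223.2,183.5),(232.2,209.5),(182.5,227.2),(173.3,201.8)]
p=np.array([onz(T,u,0.01) for u in k]);print(p.round(4),p.mean(0),[np.linalg.norm(p[i]-p[i-1]) for i in range(4)])
for u,v in [((319.1,183.75),(264.9,144.05)),((326,203.1),(282.4,141.4)),((307.1,144.4),(229.2,140.8))]:
    print(tri([(T,u),(S,v)]))
print(onz(S,(230.3,192.7),0.01))
for u in [(283.75,164.4),(295.6,200.9),(325.6,191.3)]: print(onz(T,u,0.01))
E
```

```text
[[0.6192 0.1256 0.01  ]
 [0.5126 0.0966 0.01  ]
 [0.4572 0.293  0.01  ]
 [0.5599 0.3249 0.01  ]] [0.53722977 0.21001611 0.01      ] [np.float64(0.20790629766292215), np.float64(0.1104422884746641), np.float64(0.20401944235642674), np.float64(0.10752208157502337)]
(array([ 0.54023441, -0.21525427,  0.23733744]), array([ 0.03626119,  0.29353741, -0.33318578, -0.0866588 ]))
(array([ 0.47058844, -0.22982991,  0.24882791]), array([-0.00690165, -0.0650106 ,  0.07506207,  0.0176948 ]))
(array([ 0.67914136, -0.18550473,  0.25216652]), array([ 0.04189108,  0.26196589, -0.29095361, -0.0906891 ]))
[ 0.67624551 -0.17506539  0.01      ]
[ 0.67982396 -0.11988142  0.01      ]
[ 0.5287611  -0.15363819  0.01      ]
[ 0.55856806 -0.27516046  0.01      ]
```

```bash
python3 - <<'E'
from h import *
s=r.observe();M=R.from_quat(s['orientation']).as_matrix();print(M.round(3));print(s['position'])
y=M[:,1];print(np.degrees(np.arctan2(y[1],y[0])))
E
```

```text
[[-0.001  0.418  0.908]
 [-0.002  0.908 -0.418]
 [-1.    -0.002  0.   ]]
[0.27191741 0.59013959 0.40377299]
65.26253100600796
```

```bash
python3 -m crank '[0.033,-0.0475,0.012,-6.1,0.033,-0.0475,0.012,-6.1,0.033,-0.0475,0.012,-6.1,0.033,-0.0475,0.012,-6.1,0.033,-0.0475,0.012,-6.1,0.033,-0.0475,0.012,-6.1,0.033,-0.0475,0.012,-6.1,0.033,-0.0475,0.012,-6.1]'; python3 -m crank '[0,0,0,0,0,0,0,0]'
python3 - <<'E'
from h import *
s=r.observe();M=R.from_quat(s['orientation']).as_matrix();y=M[:,1];print(s['position'],np.degrees(np.arctan2(y[1],y[0])),s['force'])
np.savez('w1.npz',p=s['position'],o=s['orientation'])
im=r.grab_frame('wrist');cv2.imwrite('pics/w1.png',im);cv2.imwrite('pics/w1b.png',cv2.resize(im,(800,600),interpolation=cv2.INTER_CUBIC))
E
```

```text
t: 1.15
position: [0.5367, 0.2088, 0.5009]
orientation: [0.424, 0.566, -0.424, 0.566]
force: [0.8, 1.1, 0.0]
gripper_width: 0.0855
t: 1.4
position: [0.5356, 0.2109, 0.5002]
orientation: [0.423, 0.567, -0.423, 0.566]
force: [0.2, 0.3, 0.1]
gripper_width: 0.0855
[0.53563857 0.21089625 0.50018343] 16.512496769585884 [0.22884083 0.31635413 0.06439381]
```

View pics/w1b.png

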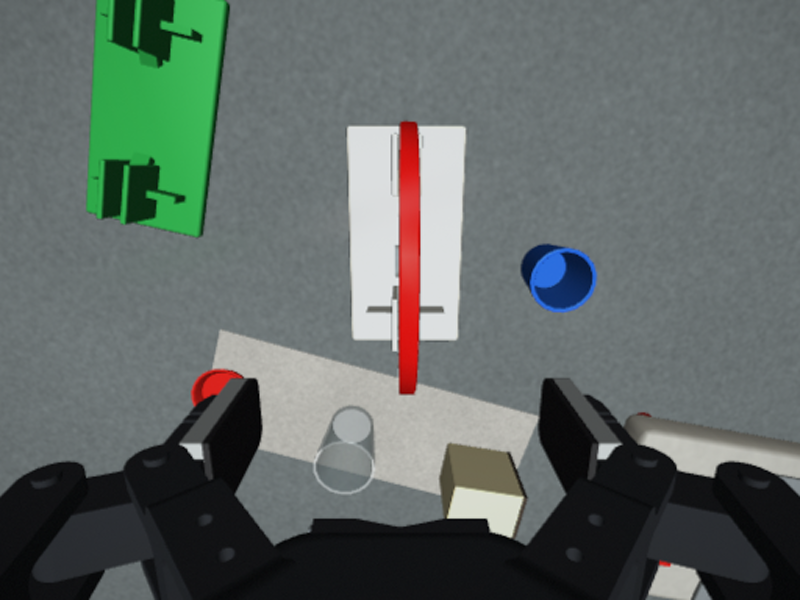

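```bash
cat > fitw.py <<'E'
from h import *
def fitwheel(im,st,x0,rows=None):
    C=cam('wrist',st)
    b=im.astype(int);m=((b[...,2]>90)&(b[...,1]<60)&(b[...,0]<60)).astype(np.uint8)
    n,l,stt,_=cv2.connectedComponentsWithStats(m);u=proj(C,x0)[0]
    best=max(range(1,n),key=lambda i:stt[i,4]);m=(l==best)
    print('bbox',stt[best])
    V=np.arange(stt[best,1]+4,stt[best,1]+stt[best,3]-4)
    L=[];Rr=[]
    for v in V:
        c=np.where(m[v])[0];L.append(c.min());Rr.append(c.max()+1)
    L=np.array(L);Rr=np.array(Rr)
    th=np.linspace(-1.7,1.7,400)
    top,bot=stt[best,1],stt[best,1]+stt[best,3]
    def model(q):
        x,y,z,yaw,lean=q
        Rm=R.from_euler('ZY',[yaw,lean]).as_matrix()
        es=[]
        for sx in(-.006,.006):
            P=np.c_[np.full_like(th,sx),.1*np.sin(th),.1*np.cos(th)]@Rm.T+[x,y,z]
            uv=proj(C,P);o=np.argsort(uv[:,1]);es.append((np.interp(V+.5,uv[o,1],uv[o,0]),uv[:,1].min(),uv[:,1].max()))
        return es
    def res(q):
        e=model(np.r_[q[0],q[1],.116,q[2],q[3]])
        lo=np.minimum(e[0][0],e[1][0]);hi=np.maximum(e[0][0],e[1][0])
        return np.r_[(lo-L),(hi-Rr),10*(min(e[0][1],e[1][1])-top),10*(max(e[0][2],e[1][2])-bot),q[3]*100]
    s=least_squares(res,[x0[0],x0[1],np.radians(16.5),0],loss='soft_l1')
    f=res(s.x);print('fit',s.x[:2].round(4),np.degrees(s.x[2:]).round(2),'rms',np.sqrt(np.mean(f[:-3]**2)),f[-3:])
    return s.x
E
python3 - <<'E'
from fitw import *
z=np.load('w1.npz');st=dict(position=z['p'],orientation=z['o'])
q=fitwheel(cv2.imread('pics/w1.png'),st,np.array([.54,.21,.216]))
C=cam('wrist',st)
for u in [(348,127),(465,127),(458,339),(353,339)]: print(onz(C,np.array(u)/1.5625,0.01))
E
```

```text
bbox [ 255   78   14  174 1831]
fit [0.5419 0.2106] [16.4  -0.21] rms 1.2704491001087002 [10.85800362 22.68792531 -0.36194859]
[0.46042113 0.29681396 0.01      ]
[0.5633641 0.3272279 0.01     ]
[0.62276075 0.12869861 0.01      ]
[0.51816317 0.09768426 0.01      ]
```

```bash
python3 -m crank '[0.003,0,-0.04,0,0.003,0,-0.04,0,0,0,0,0,0,0,0,0]'
python3 - <<'E'
from fitw import *
s=r.observe();M=R.from_quat(s['orientation']).as_matrix();y=M[:,1];print(s['position'],np.degrees(np.arctan2(y[1],y[0])),s['force'])
im=r.grab_frame('wrist');cv2.imwrite('pics/w2.png',im);cv2.imwrite('pics/w2b.png',cv2.resize(im,(800,600),interpolation=cv2.INTER_CUBIC))
q=fitwheel(im,s,np.array([.541,.211,.216]))
print((np.array([q[0],q[1]])-s['position'][:2])@M[:2,1])
E
```

```text
t: 1.95
position: [0.542, 0.2115, 0.4219]
orientation: [0.423, 0.567, -0.422, 0.567]
force: [-0.3, -0.4, 0.4]
gripper_width: 0.0855
[0.5419875  0.21153176 0.42194979] 16.58112092817587 [-0.33334004 -0.42203921  0.36539957]
bbox [ 244  133   19  160 2379]
fit [0.5415 0.2111] [16.11 -0.05] rms 1.1727692442436342 [-6.45172384e+02  2.65880908e+01 -9.27034752e-02]
-0.0006016815209374478
```

View pics/w2b.png

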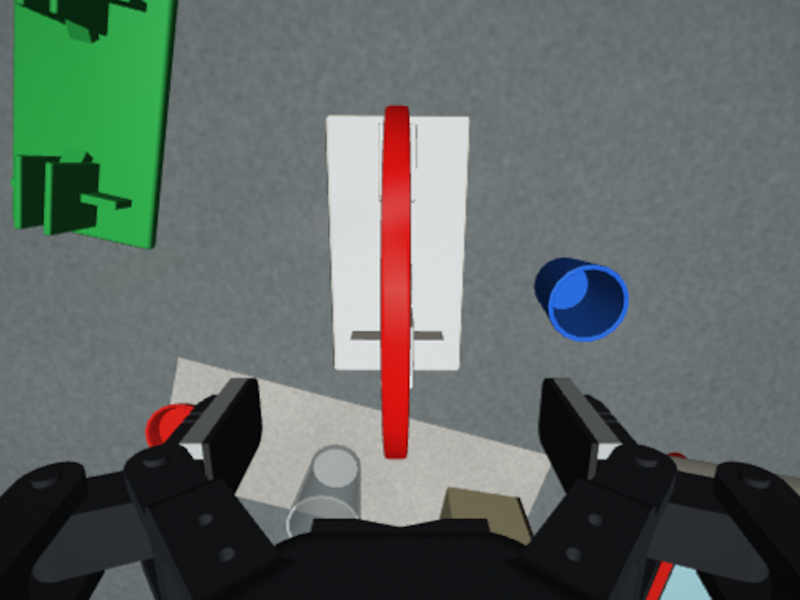

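The wheel rim runs down columns 382-412 of the enlarged picture, centred between the pads (columns 250 and 548). I'll descend and pinch.

```bash
python3 -m crank '[-0.0005,0,-0.025,-0.3,0,0,-0.02,0,0,0,-0.008,0,0,0,0,0]' 
python3 -m crank '[0,0,0,0,0,0,0,0,0,0,0,0,0,0,0,0,0,0,0,0]' 1 70
python3 -m crank '[0,0,0,0,0,0,0,0]'
python3 - <<'E'
from fitw import *
s=r.observe();print(s['force'],s['ft_torque'],s['position'])
im=r.grab_frame('wrist');cv2.imwrite('pics/w3.png',cv2.resize(im,(800,600),interpolation=cv2.INTER_CUBIC))
E
```

```text
t: 2.5
position: [0.5417, 0.2105, 0.3685]
orientation: [0.425, 0.565, -0.424, 0.566]
force: [-0.4, 0.0, -0.9]
gripper_width: 0.085
t: 3.12
position: [0.5416, 0.2104, 0.3681]
orientation: [0.425, 0.565, -0.424, 0.565]
force: [-1.5, 0.0, 1.3]
gripper_width: 0.0104
t: 3.38
position: [0.5417, 0.2104, 0.3681]
orientation: [0.425, 0.565, -0.424, 0.565]
force: [0.2, 0.2, 2.9]
gripper_width: 0.0106
[0.23465096 0.15843682 2.89432547] [-0.0568199   0.04033842  0.03172965] [0.54166034 0.21040225 0.36805955]
```

View pics/w3.png

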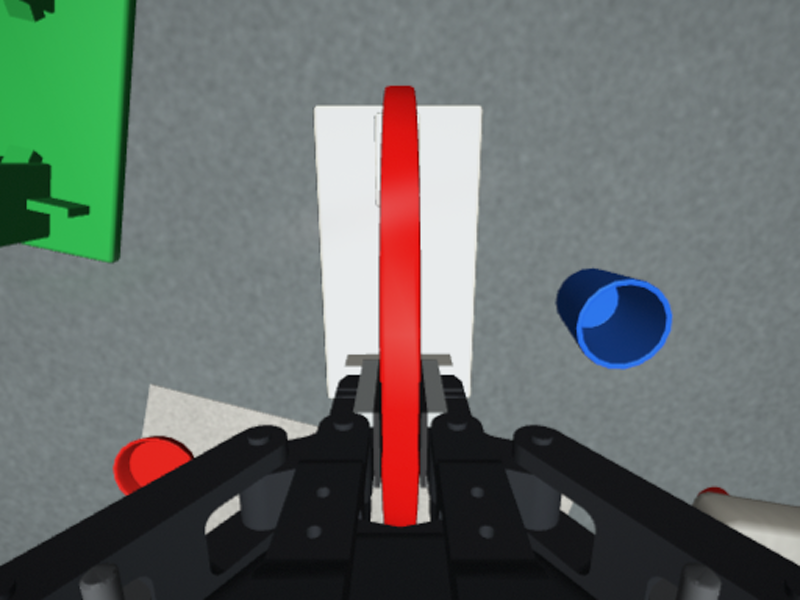

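The rim is pinched between the pads at (400,440). Lifting straight up.

```bash
python3 -m crank '[0,0,0.01,0,0,0,0.018,0,0,0,0.018,0,0,0,0.02,0,0,0,0.02,0,0,0,0.02,0,0,0,0.014,0,0,0,0,0]'
python3 -m crank '[0,0,0,0,0,0,0,0,0,0,0,0]'
python3 - <<'E'
from fitw import *
F=[]
s=r.observe();print(s['force'],s['ft_torque'],s['position'])
im=r.grab_frame('side');cv2.imwrite('pics/s2.png',cv2.resize(im[100:300,150:350],None,fx=3,fy=3,interpolation=cv2.INTER_CUBIC))
print(r.observe()['force'])
E
```

```text
t: 4.42
position: [0.5415, 0.2102, 0.4884]
orientation: [0.425, 0.565, -0.424, 0.566]
force: [0.1, -0.5, -2.8]
gripper_width: 0.0104
t: 4.8
position: [0.5415, 0.2104, 0.4871]
orientation: [0.424, 0.566, -0.425, 0.565]
force: [-0.0, 0.3, -2.6]
gripper_width: 0.0106
[-0.03515836  0.25729737 -2.64327171] [ 0.02835827 -0.03646363 -0.00558778] [0.54145039 0.21035612 0.4870517 ]
[ 0.61449795 -0.13260054 -2.41632669]
```

View pics/s2.png

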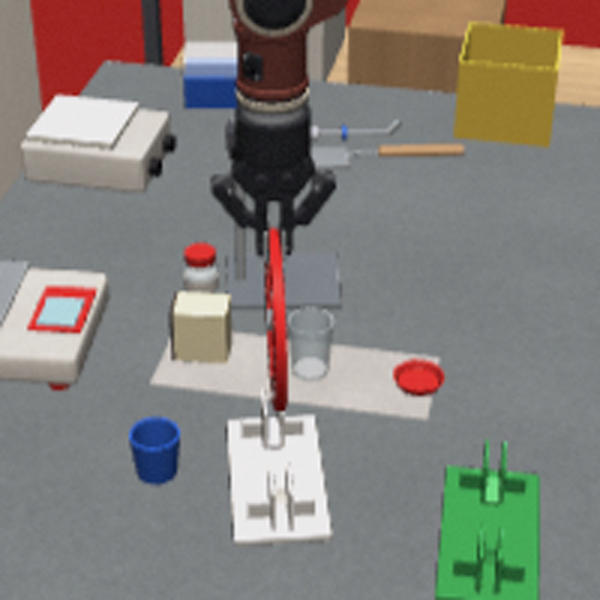

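```bash
python3 -m crank '[-0.010,-0.018,0,0,-0.020,-0.036,0,0,-0.022,-0.038,0,-1,-0.022,-0.038,0,-1,-0.014,-0.034,0,-1,-0.009,-0.034,0,-1,-0.010,-0.036,0,0,-0.010,-0.036,0,0]'
python3 -m crank '[-0.007,-0.034,0,0,-0.005,-0.036,0,0,-0.005,-0.036,0,0,-0.004,-0.036,0,0,-0.004,-0.028,0,0,0,-0.016,0,0,0,0,0,0,0,0,0,0]'
python3 - <<'E'
from fitw import *
s=r.observe();print(s['force'],s['ft_torque'],s['position'],s['qpos'].round(2))
im=r.grab_frame('wrist');cv2.imwrite('pics/w4.png',im);cv2.imwrite('pics/w4b.png',cv2.resize(im,(800,600),interpolation=cv2.INTER_CUBIC))
np.savez('w4.npz',p=s['position'],o=s['orientation'])
E
```

```text
t: 5.85
position: [0.424, -0.0609, 0.488]
orientation: [0.444, 0.55, -0.444, 0.55]
force: [-0.0, -0.1, -2.1]
gripper_width: 0.0105
t: 6.85
position: [0.3997, -0.2447, 0.4876]
orientation: [0.444, 0.551, -0.444, 0.55]
force: [0.0, 0.7, -3.2]
gripper_width: 0.0107
[ 0.02639629  0.69444003 -3.19745624] [ 0.00897325  0.01544706 -0.02432843] [ 0.39971527 -0.24474642  0.48757399] [ 0.11  0.27  0.51  1.8  -0.15  1.11  0.89]
```

View pics/w4b.png

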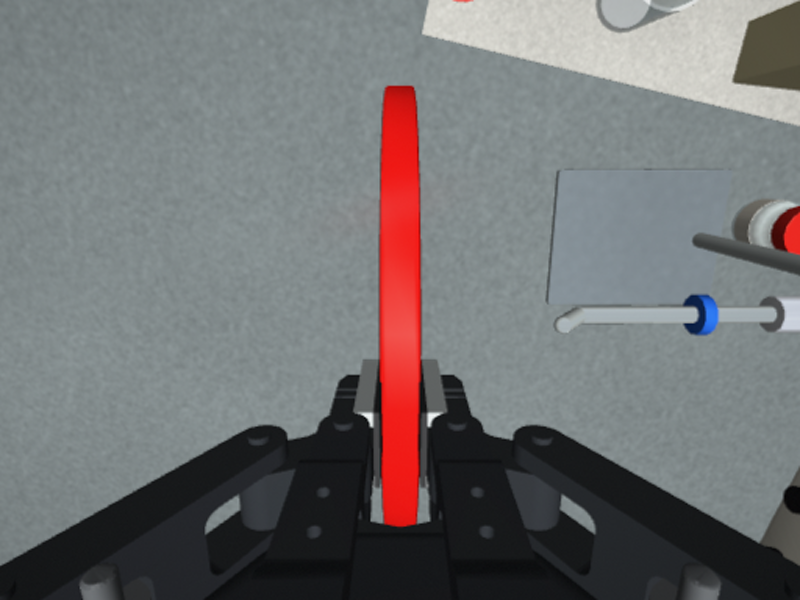

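```bash
python3 -m crank '[0.004,-0.02,0,0,0.008,-0.038,0,0,0.004,-0.02,0,0,0,0,0,0,0,0,0,0]'
python3 - <<'E'
from fitw import *
s=r.observe();print(s['force'],s['ft_torque'],s['position'])
im=r.grab_frame('wrist');cv2.imwrite('pics/w5.png',im)
np.savez('w5.npz',p=s['position'],o=s['orientation'])
a=cv2.imread('pics/w4.png')
up=lambda i,a,b,c,d,k:cv2.resize(i[a:b,c:d],None,fx=k,fy=k,interpolation=cv2.INTER_CUBIC)
cv2.imwrite('pics/w5b.png',cv2.resize(im,(800,600)))
cv2.imwrite('pics/w4c.png',up(a,170,230,345,512,4.7))
E
```

```text
t: 7.52
position: [0.4159, -0.3222, 0.4874]
orientation: [0.444, 0.551, -0.443, 0.55]
force: [-0.3, 1.2, -2.8]
gripper_width: 0.0107
[-0.26634821  1.16740717 -2.81957991] [-0.02433015 -0.02390283 -0.01332025] [ 0.41585446 -0.32219352  0.48742864]
```

View pics/w5b.png

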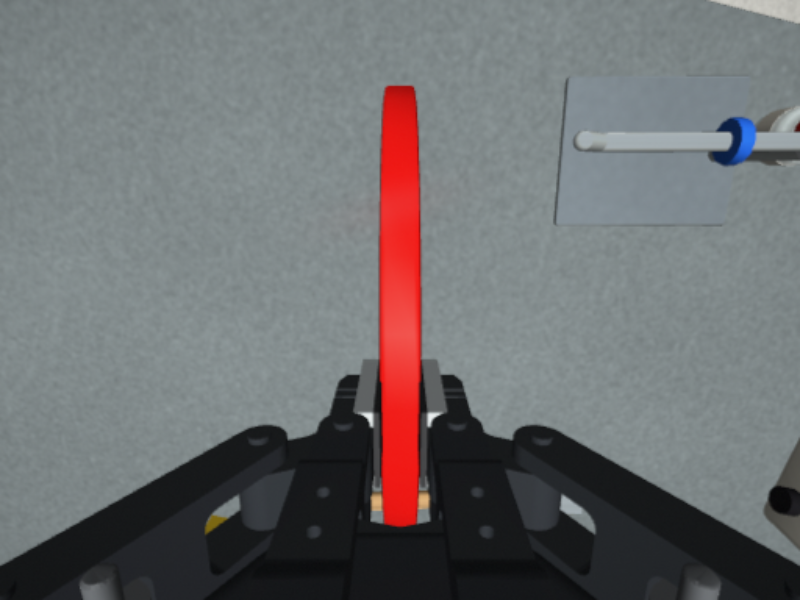

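View pics/w4c.png

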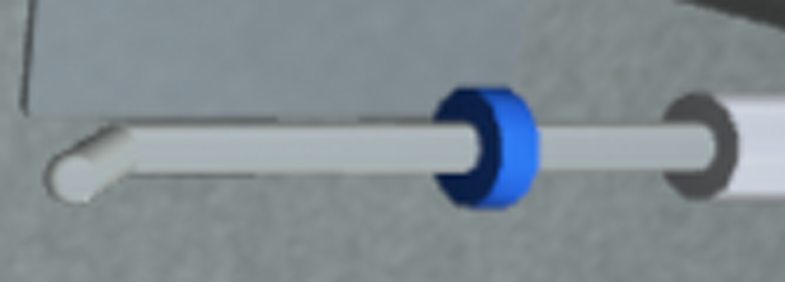

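```bash
python3 - <<'E'
from h import *
im=cv2.imread('pics/w5.png')
cv2.imwrite('pics/w5c.png',cv2.resize(im[60:120,350:512],None,fx=4.8,fy=4.8,interpolation=cv2.INTER_CUBIC))
E
```

```text
(no output)
```

View pics/w5c.png

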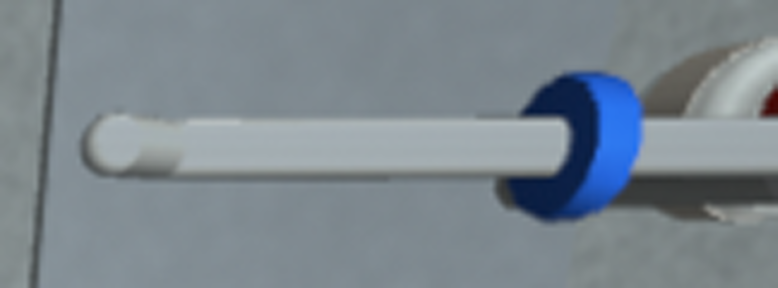

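```bash
python3 - <<'E'
from h import *
Cs=[]
for n in('w4','w5'):
    z=np.load(n+'.npz');Cs.append(cam('wrist',dict(position=z['p'],orientation=z['o'])))
col=[(444.6,201.5),(466,90.6)]
rod=[[(434.4,201.6),(377,201.9)],[(395.8,90.9),(462.5,90.6)]]
def res(q):
    c=q[:3];d=-np.array([np.cos(q[3]),np.sin(q[3]),0]);o=[]
    for C,u,rr in zip(Cs,col,rod):
        o+=list(proj(C,c)[0]-u)
        L=proj(C,c+d*np.linspace(-.01,.07,50)[:,None])
        for p in rr:
            i=np.argsort(L[:,0]);o.append(np.interp(p[0],L[i,0],L[i,1])-p[1])
    return np.array(o)
s=least_squares(res,[.54,-.215,.237,.21]);print(s.x.round(4),np.degrees(s.x[3]),s.fun.round(2))
c=s.x[:3];d=-np.array([np.cos(s.x[3]),np.sin(s.x[3]),0])
for C in Cs: print(proj(C,[c+d*.071+[0,0,.010],c+d*.071+[0,0,.01],c+d*.055]))
T=cam('top');S=cam('side');print(proj(T,c),proj(S,c))
J=s.jac;print(np.sqrt(np.diag(np.linalg.inv(J.T@J)))*0.5)
st=r.observe();print(st['position'])
E
```

```text
[ 0.5381 -0.2135  0.2417  0.2182] 12.49961076919033 [ 0.09  0.04 -0.01 -0.02 -0.08 -0.03  0.02 -0.01]
[[353.93316726 206.30132611]
 [353.93316726 206.30132611]
 [371.14481538 201.90659054]]
[[365.99598734  90.36726998]
 [365.99598734  90.36726998]
 [384.48531206  90.9765288 ]]
[[318.88204014 184.38890849]] [[265.03064461 143.24259443]]
[0.00058242 0.00018499 0.00079376 0.00653019]
[ 0.41584501 -0.32213238  0.4875326 ]
```

```bash
python3 - <<'E'
from h import *
st=r.observe();M=R.from_quat(st['orientation']).as_matrix();y=M[:,1];print('toolyaw',np.degrees(np.arctan2(y[1],y[0])),M[2].round(4))
c=np.array([.5381,-.2135]);a=.2182;ex=np.array([np.cos(a),np.sin(a)]);ey=np.array([-ex[1],ex[0]])
p=st['position'][:2];print('stand rel collar',(p-c)@ex,(p-c)@ey)
for d in (-.16,-.03): print(d,c+d*ex,c+d*ex-p)
z=np.load('w4.npz');C=cam('wrist',dict(position=z['p'],orientation=z['o']))
print('sleeve x rel collar',[(onz(C,(u,201.3),.2417)[:2]-c)@ex for u in(493.4,494.4,495.4)])
E
```

```text
toolyaw 12.293447539468373 [-1.0e+00  2.0e-04 -1.9e-03]
stand rel collar -0.1428721023386635 -0.07959169853964378
-0.16 [ 0.38189381 -0.24813562] [-0.0339512   0.07399675]
-0.03 [ 0.50881134 -0.21999418] [0.09296633 0.1021382 ]
sleeve x rel collar [np.float64(0.036429998744630786), np.float64(0.03717772546433144), np.float64(0.037925448076057695)]
```

```bash
python3 -m crank '[-0.004,0.018,0,0.2,-0.0045,0.02,-0.006,0,-0.0045,0.02,-0.01,0,-0.004,0.0195,-0.0105,0,0,0,0,0,0,0,0,0]'
python3 - <<'E'
from h import *
s=r.observe();print(s['force'],s['position'])
im=r.grab_frame('wrist');cv2.imwrite('pics/w6.png',im);cv2.imwrite('pics/w6b.png',cv2.resize(im,(800,600)))
im=r.grab_frame('side');cv2.imwrite('pics/s3.png',cv2.resize(im[80:230,200:350],None,fx=4,fy=4,interpolation=cv2.INTER_CUBIC))
c=np.array([.5381,-.2135]);a=.2182;ex=np.array([np.cos(a),np.sin(a)]);ey=np.array([-ex[1],ex[0]])
p=s['position'][:2];print('stand rel collar',(p-c)@ex,(p-c)@ey)
print(proj(cam('wrist',s),[.5381,-.2135,.2417]))
E
```

```text
t: 8.32
position: [0.3986, -0.2462, 0.462]
orientation: [0.443, 0.55, -0.443, 0.552]
force: [0.1, -0.2, -2.8]
gripper_width: 0.0108
[ 0.10034916 -0.23018467 -2.82988034] [ 0.39857905 -0.24621195  0.46198461]
stand rel collar -0.14329397074641004 -0.0017338339220260548
[[469.69820917 211.18786902]]
```

View pics/w6b.png

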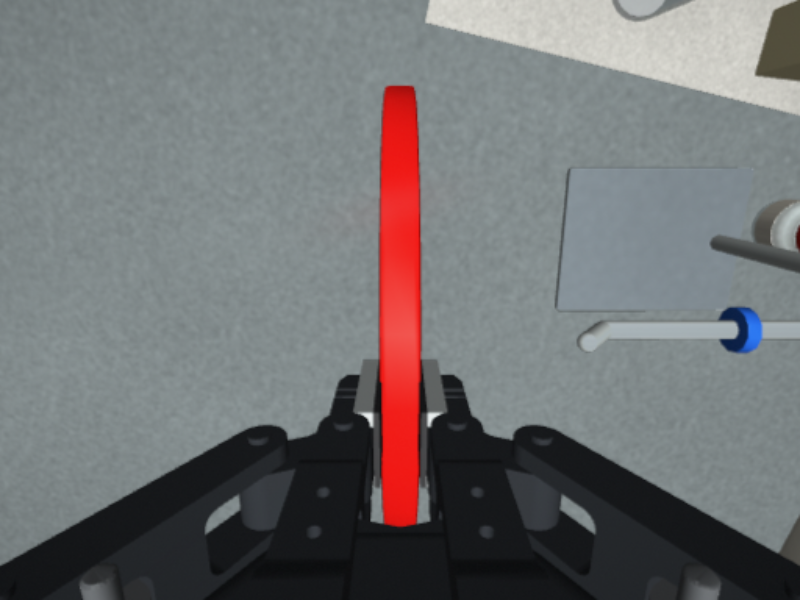

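View pics/s3.png

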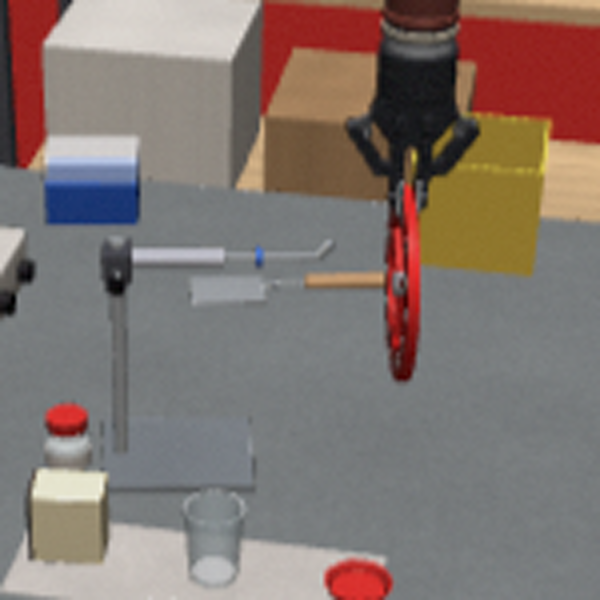

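```bash
python3 -m crank '[0.0094,0.0037,0,0,0.0146,0.0033,0,0,0.0146,0.0033,0,0,0.0146,0.0033,0,0,0.0146,0.0033,0,0,0,0,0,0]'
python3 - <<'E'
from h import *
s=r.observe();print(s['force'],s['position'])
im=r.grab_frame('side');cv2.imwrite('pics/s4.png',cv2.resize(im[80:230,200:350],None,fx=4,fy=4,interpolation=cv2.INTER_CUBIC))
im=r.grab_frame('wrist');cv2.imwrite('pics/w7b.png',cv2.resize(im,(800,600)))
c=np.array([.5381,-.2135]);a=.2182;ex=np.array([np.cos(a),np.sin(a)]);ey=np.array([-ex[1],ex[0]])
p=s['position'][:2];print('stand rel collar',(p-c)@ex,(p-c)@ey)
E
```

```text
t: 9.18
position: [0.4678, -0.2284, 0.4608]
orientation: [0.443, 0.552, -0.443, 0.551]
force: [-0.3, -0.6, -3.2]
gripper_width: 0.0104
[-0.32834792 -0.6291842  -3.22088198] [ 0.4678281  -0.22843474  0.46082573]
stand rel collar -0.07183862649581121 0.0006313316145025914
```

View pics/s4.png

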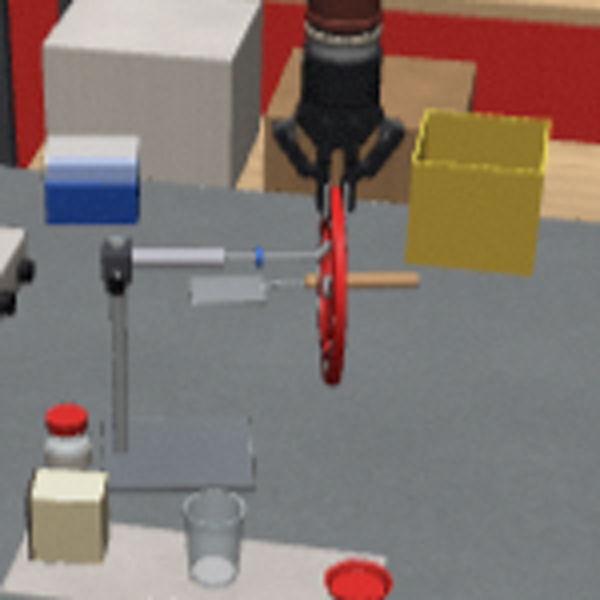

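View pics/w7b.png

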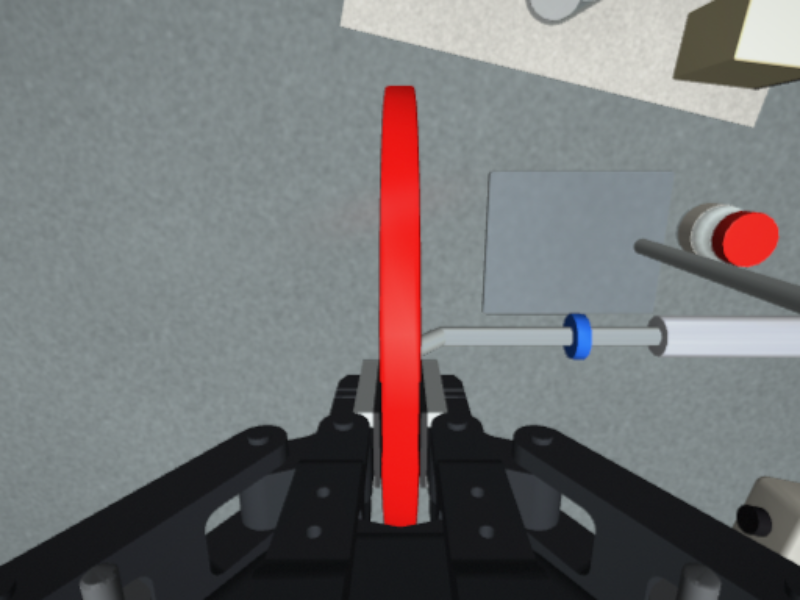

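```bash
python3 -m crank '[0.0104,0.0022,0,0,0.0104,0.0022,0,0,0.0104,0.0022,0,0,0.0100,0.0020,0,0,0,0,-0.008,0,0,0,-0.006,0,0,0,-0.002,0,0,0,0,0]'
python3 - <<'E'
from h import *
s=r.observe();print(s['force'],s['position'])
im=r.grab_frame('side');cv2.imwrite('pics/s5.png',cv2.resize(im[80:230,200:350],None,fx=4,fy=4,interpolation=cv2.INTER_CUBIC))
im=r.grab_frame('wrist');cv2.imwrite('pics/w8b.png',cv2.resize(im,(800,600)))
c=np.array([.5381,-.2135]);a=.2182;ex=np.array([np.cos(a),np.sin(a)]);ey=np.array([-ex[1],ex[0]])
p=s['position'][:2];print('stand rel collar',(p-c)@ex,(p-c)@ey)
E
```

```text
t: 10.28
position: [0.5072, -0.2208, 0.445]
orientation: [0.443, 0.551, -0.444, 0.551]
force: [-0.2, 0.2, -2.2]
gripper_width: 0.0105
[-0.22671294  0.23826747 -2.20678339] [ 0.50720006 -0.2208438   0.44503166]
stand rel collar -0.031756992703064396 -0.000480675276035785
```

View pics/s5.png

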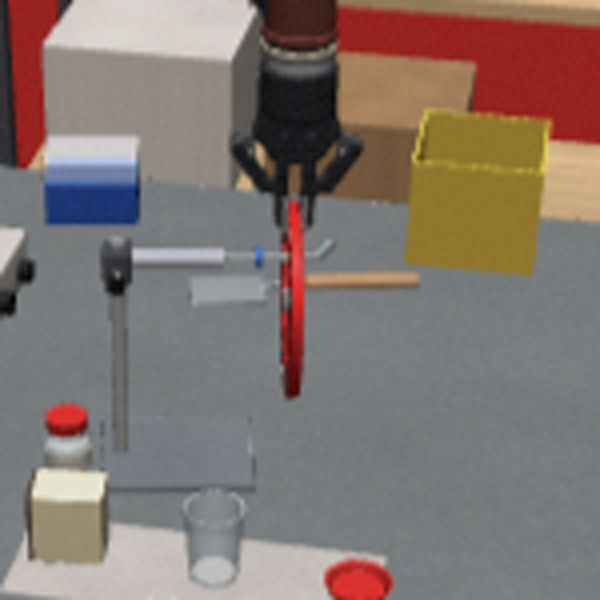

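View pics/w8b.png

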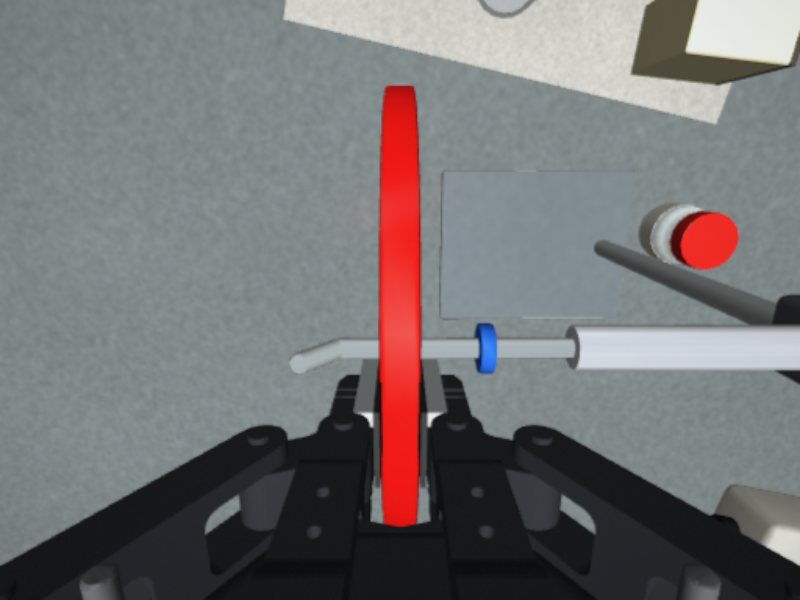

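```bash
python3 -m crank '[0,0,-0.002,0,0,0,-0.002,0,0,0,-0.002,0,0,0,0,0]'|grep -E 'posi|force'
for i in 1 ; do python3 -m crank '[0,0,-0.001,0,0,0,0,0]'|grep -E 'posi|force'; done
python3 -m crank '[0,0,-0.001,0,0,0,0,0]'|grep -E 'posi|force'
```

```text
position: [0.5075, -0.2206, 0.4389]
force: [0.1, -0.2, -3.1]
position: [0.5075, -0.2207, 0.4381]
force: [0.1, 0.6, -2.8]
position: [0.5075, -0.2206, 0.4371]
force: [-0.5, -0.1, -3.5]
```

```bash
python3 -m crank '[0,0,-0.001,0,0,0,0,0]'|grep -E 'posi|force'
python3 -m crank '[0,0,-0.001,0,0,0,0,0]'|grep -E 'posi|force'
```

```text
position: [0.5075, -0.2207, 0.4361]
force: [0.2, 0.5, -2.9]
position: [0.5075, -0.2206, 0.4351]
force: [-0.7, 0.2, -2.4]
```

```bash
python3 -m crank '[0,0,-0.0007,0,0,0,0,0]'|grep -E 'posi|force'
python3 -c "
from bench import r
print(r.observe()['force'])"
```

```text
position: [0.5075, -0.2206, 0.4344]
force: [0.8, 0.0, -2.9]
[ 0.80159442  0.02390611 -2.87127723]
```

```bash
python3 -m crank '[0,0,-0.0007,0,0,0,0,0]'|grep -E 'posi|force'
```

```text
position: [0.5075, -0.2206, 0.4337]
force: [-0.1, 0.1, -2.9]
```

```bash
python3 -m crank '[0,0,-0.0007,0,0,0,0,0]'|grep -E 'posi|force'
```

```text
position: [0.5075, -0.2206, 0.433]
force: [-0.3, -0.2, -2.7]
```

```bash
python3 -m crank '[0,0,-0.0007,0,0,0,0,0]'|grep -E 'posi|force'
```

```text
position: [0.5075, -0.2207, 0.4324]
force: [-0.2, -0.5, -2.7]
```

```bash
python3 -m crank '[0,0,-0.0007,0,0,0,0,0]'|grep -E 'posi|force'
```

```text
position: [0.5075, -0.2207, 0.4318]
force: [0.1, 0.2, -2.0]
```

```bash
python3 -m crank '[0,0,-0.0007,0,0,0,0,0]'|grep -E 'posi|force'
```

```text
position: [0.5075, -0.2208, 0.4311]
force: [-0.6, -0.5, -1.6]
```

```bash
python3 -m crank '[0,0,-0.0007,0,0,0,0,0]'|grep -E 'posi|force'
```

```text
position: [0.5075, -0.2207, 0.4304]
force: [-0.6, -0.0, -0.8]
```

```bash
python3 -m crank '[0,0,0,0,0,0,0,0]'|grep -E 'posi|force'
python3 - <<'E'
from h import *
im=r.grab_frame('side');cv2.imwrite('pics/s6.png',cv2.resize(im[110:190,220:320],None,fx=7,fy=7,interpolation=cv2.INTER_CUBIC))
im=r.grab_frame('wrist');cv2.imwrite('pics/w9b.png',cv2.resize(im,(800,600)))
E
```

```text
position: [0.5075, -0.2207, 0.4304]
force: [-0.2, -0.1, -1.3]
```

View pics/s6.png

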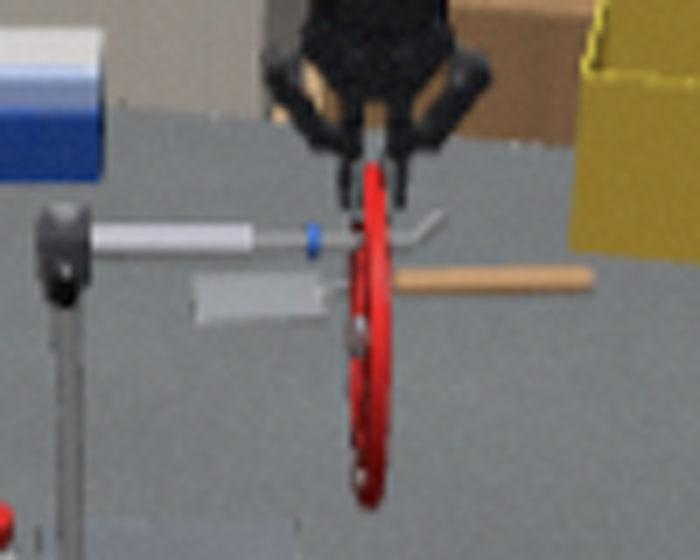

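View pics/w9b.png

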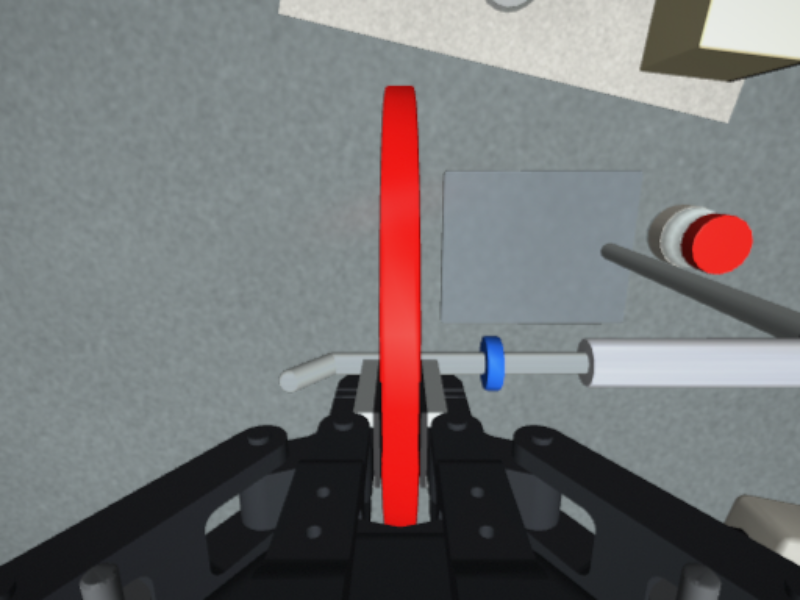

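```bash
python3 -m crank '[0,0,-0.0006,0,0,0,0,0]'|grep -E 'posi|force'
```

```text
position: [0.5075, -0.2207, 0.4298]
force: [-0.9, 0.2, 0.4]
```

```bash
python3 -m crank '[0,0,-0.0004,0,0,0,0,0]'|grep -E 'posi|force'
```

```text
position: [0.5075, -0.2207, 0.4294]
force: [0.0, 0.4, 0.6]
```

```bash
for i in 1; do python3 -m crank '[0,0,-0.0002,0,0,0,0,0,0,0,0,0]'|grep -E 'posi|force'; done; python3 -m crank '[0,0,0,0,0,0,0,0,0,0,0,0]'|grep -E 'force'; python3 -m crank '[0,0,0,0,0,0,0,0,0,0,0,0]'|grep -E 'force';python3 -m crank '[0,0,0,0,0,0,0,0,0,0,0,0]'|grep -E 't:|posi|force'
```

```text
position: [0.5075, -0.2207, 0.4292]
force: [-0.1, 0.2, 0.9]
force: [-1.8, -0.8, 1.7]
force: [-1.4, 0.2, 0.7]
t: 15.98
position: [0.5075, -0.2207, 0.4291]
force: [-0.6, -0.1, 0.8]
```

```bash
python3 -m crank '[0.002,0.0004,0,0,0.0029,0.0006,0,0,0.0029,0.0007,0,0,0.0029,0.0006,0,0,0,0,0,0]'|grep -E 'posi|force'
```

```text
position: [0.5187, -0.2182, 0.4291]
force: [-1.6, -0.6, 1.0]
```

```bash
python3 -m crank '[0.0029,0.0006,0,0,0.0029,0.0007,0,0,0.0029,0.0006,0,0,0,0,0,0]'|grep -E 'posi|force'
python3 - <<'E'
from h import *
im=r.grab_frame('wrist');cv2.imwrite('pics/w10b.png',cv2.resize(im,(800,600)))
E
```

```text
position: [0.5274, -0.2163, 0.4292]
force: [-0.5, -0.4, 0.6]
```

View pics/w10b.png

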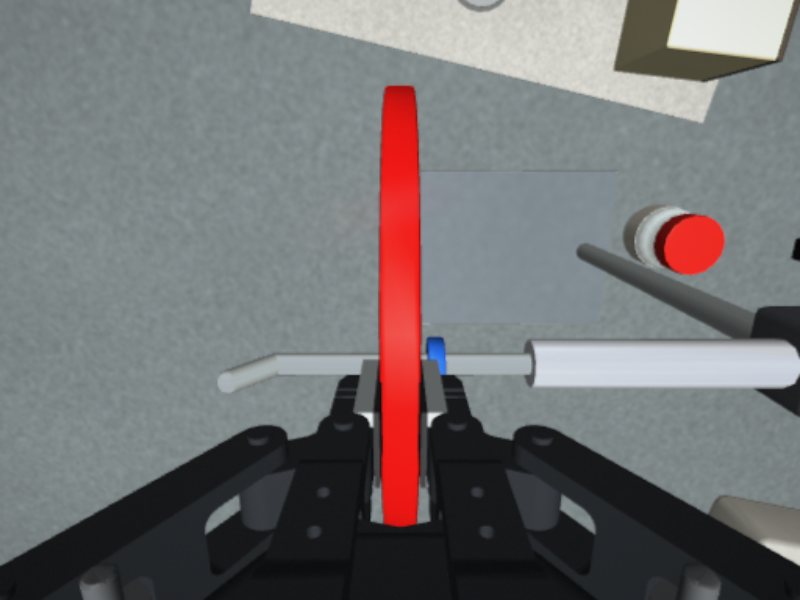

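```bash
python3 -m crank '[0.002,0.0004,0,0,0.002,0.0004,0,0,0.001,0.0002,0,0]'|grep -E 'posi|force'
```

```text
position: [0.5316, -0.2156, 0.429]
force: [-3.3, -0.3, 1.7]
```

```bash
python3 -m crank '[0.001,0.0002,0,0,0.001,0.0003,0,0,0.001,0.0002,0,0]'|grep -E 'posi|force'
```

```text
position: [0.534, -0.2152, 0.4288]
force: [-5.0, -1.6, 2.6]
```

```bash
python3 -m crank '[0.001,0.0002,0,0,0.001,0.0002,0,0,0.001,0.0002,0,0]'|grep -E 'posi|force'
```

```text
position: [0.537, -0.2147, 0.4289]
force: [-5.3, -1.3, 3.2]
```

```bash
python3 -m crank '[0.001,0.0002,0.0003,0,0.001,0.0002,0.0003,0,0.001,0.0002,0,0]'|grep -E 'posi|force'
```

```text
position: [0.5399, -0.214, 0.4293]
force: [-5.0, -0.3, 2.1]
```

```bash
python3 -m crank '[0.001,0.0002,0.0002,0,0.001,0.0002,0,0,0.001,0.0002,0,0]'|grep -E 'posi|force'
python3 - <<'E'
from h import *
im=r.grab_frame('wrist');cv2.imwrite('pics/w11b.png',cv2.resize(im,(800,600)))
im=r.grab_frame('side');cv2.imwrite('pics/s7.png',cv2.resize(im[110:190,220:320],None,fx=7,fy=7,interpolation=cv2.INTER_CUBIC))
E
```

```text
position: [0.5429, -0.2133, 0.4294]
force: [-5.2, -0.6, 2.6]
```

View pics/w11b.png

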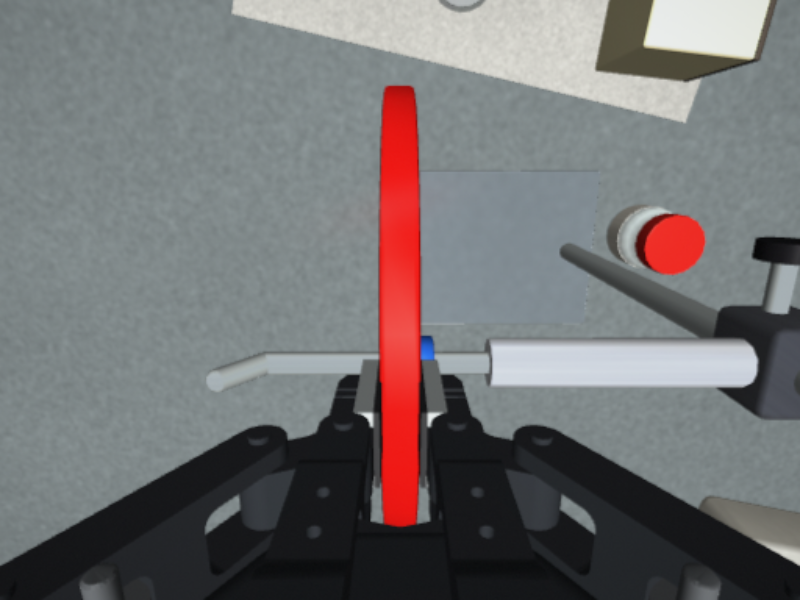

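View pics/s7.png

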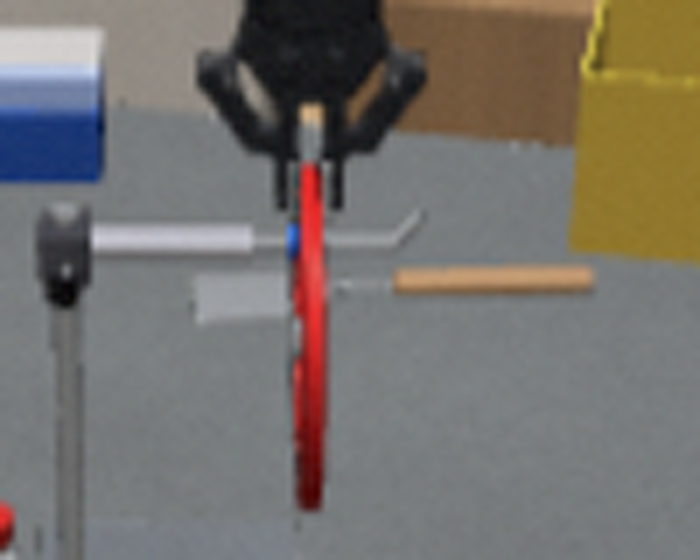

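```bash
python3 -m crank '[0.001,0.0002,0.0002,0,0.001,0.0002,0.0001,0,0.001,0.0002,0,0,0.001,0.0003,0,0,0.001,0.0002,0,0]'|grep -E 'posi|force'
```

```text
position: [0.548, -0.2122, 0.4297]
force: [-5.4, -1.7, 1.9]
```

```bash
python3 -m crank '[0.001,0.0002,0,0,0.001,0.0002,0.0001,0,0.001,0.0002,0,0,0.001,0.0003,0,0,0.001,0.0002,0,0]'|grep -E 'posi|force'
```

```text
position: [0.553, -0.2111, 0.4298]
force: [-5.5, -1.4, 2.6]
```

```bash
python3 -m crank '[0.001,0.0002,0,0,0.001,0.0002,0,0,0.001,0.0002,0,0]'|grep -E 'posi|force'
```

```text
position: [0.556, -0.2105, 0.4298]
force: [-5.0, -0.3, 1.5]
```

Nearing home, so finer steps.

```bash
python3 -m crank '[0.0008,0.0002,0,0,0.0008,0.0002,0,0]'|grep -E 'posi|force'
```

```text
position: [0.5576, -0.2101, 0.4299]
force: [-5.3, -0.8, 1.4]
```

```bash
python3 -m crank '[0.0006,0.0001,0,0,0.0006,0.0001,0,0]'|grep -E 'posi|force'
```

```text
position: [0.5588, -0.2099, 0.4299]
force: [-4.7, -0.9, 2.5]
```

```bash
python3 -m crank '[0.0005,0.0001,0,0]'|grep -E 'posi|force'
```

```text
position: [0.5593, -0.2097, 0.4299]
force: [-5.2, -0.9, 2.5]
```

```bash
python3 -m crank '[0.0005,0.0001,0,0]'|grep -E 'posi|force'
```

```text
position: [0.5598, -0.2096, 0.4299]
force: [-5.9, -0.4, 2.6]
```

```bash
python3 -m crank '[0.0004,0.0001,0,0]'|grep -E 'posi|force'
```

```text
position: [0.5602, -0.2096, 0.4299]
force: [-4.7, -1.0, 3.0]
```

```bash
python3 -m crank '[0.0004,0.0001,0,0]'|grep -E 'posi|force'
```

```text
position: [0.5605, -0.2095, 0.4299]
force: [-6.1, -0.6, 2.1]
```

```bash
python3 -m crank '[0.0004,0.0001,0,0]'|grep -E 'posi|force'
```

```text
position: [0.5607, -0.2095, 0.4298]
force: [-5.5, -0.8, 2.8]
```

```bash
python3 -m crank '[0.0004,0.0001,0,0,0,0,0,0]'|grep -E 'posi|force'
python3 - <<'E'
from h import *
im=r.grab_frame('wrist');cv2.imwrite('pics/w12b.png',cv2.resize(im[180:280,220:380],None,fx=5,fy=5,interpolation=cv2.INTER_CUBIC))
E
```

```text
position: [0.5609, -0.2095, 0.4297]
force: [-6.5, -1.0, 3.4]
```

View pics/w12b.png

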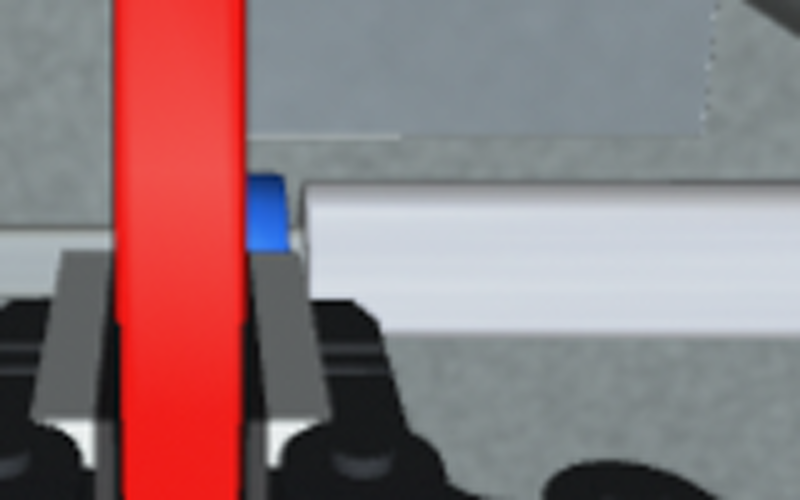

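```bash
python3 -m crank '[0.0003,0.0001,0.0004,0,0,0,0,0]'|grep -E 'posi|force'
```

```text
position: [0.561, -0.2095, 0.43]
force: [-6.9, 0.3, 1.5]
```

```bash
python3 -m crank '[0.0003,0.0001,0,0,0,0,0,0]'|grep -E 'posi|force'
```

```text
position: [0.5611, -0.2095, 0.4299]
force: [-7.2, -0.6, 2.5]
```

```bash
python3 -m crank '[0.0003,0.0001,0,0,0,0,0,0]'|grep -E 'posi|force'
```

```text
position: [0.5613, -0.2095, 0.4299]
force: [-7.5, -1.9, 3.1]
```

```bash
python3 -m crank '[0.0003,0.0001,0.0002,0,0,0,0,0]'|grep -E 'posi|force'
python3 - <<'E'
from h import *
s=r.observe()
im=r.grab_frame('wrist');cv2.imwrite('pics/w13b.png',cv2.resize(im[190:270,240:320],None,fx=7,fy=7,interpolation=cv2.INTER_CUBIC))
C=cam('wrist',s)
a=.2182;ex=np.array([np.cos(a),np.sin(a)])
p=s['position'][:2]
g=np.array([[*(p+d*ex),.2417+.004] for d in (.006,.012,.014)]);print(proj(C,g))
E
```

```text
position: [0.5614, -0.2095, 0.43]
force: [-8.4, -1.4, 2.1]
[[268.16169153 237.98332288]
 [279.00619028 237.97184651]
 [282.62265423 237.96801933]]
```

View pics/w13b.png

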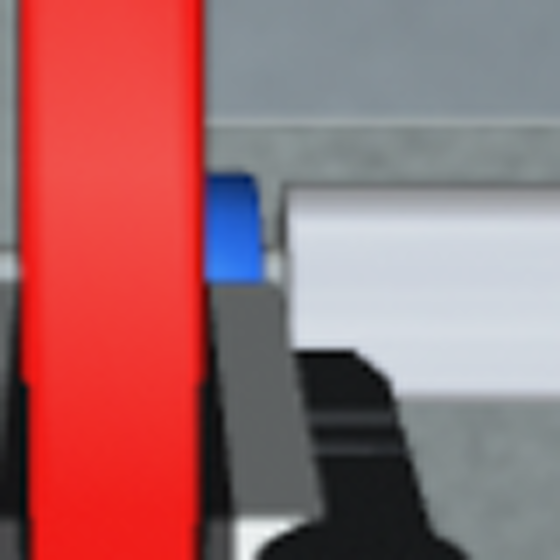

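```bash
python3 -m crank '[-0.0007,-0.0002,0.0002,0,-0.0003,0,0.0002,0,0,0,0,0]'|grep -E 'posi|force'
```

```text
position: [0.561, -0.2094, 0.4304]
force: [-6.4, -2.1, 1.6]
```

```bash
python3 -m crank '[-0.0008,-0.0002,0.0002,0,0,0,0,0]'|grep -E 'posi|force'
```

```text
position: [0.5606, -0.2094, 0.4307]
force: [-5.8, -0.2, 0.8]
```

```bash
python3 -m crank '[-0.0005,-0.0001,0.0001,0,0,0,0,0]'|grep -E 'posi|force'
```

```text
position: [0.5605, -0.2093, 0.4309]
force: [-5.5, -0.9, 0.0]
```

```bash
python3 -m crank '[-0.0007,-0.0001,0,0,0,0,0,0]'|grep -E 'posi|force'
```

```text
position: [0.5602, -0.2093, 0.4312]
force: [-4.9, -1.1, -0.0]
```

```bash
python3 -m crank '[-0.0005,-0.0001,0,0,0,0,0,0]'|grep -E 'posi|force'
```

```text
position: [0.5599, -0.2092, 0.4314]
force: [-4.0, -1.8, -0.7]
```

```bash
python3 -m crank '[-0.0006,-0.0001,-0.0004,0,0,0,0,0]'|grep -E 'posi|force'
```

```text
position: [0.5597, -0.2092, 0.4313]
force: [-3.4, -1.2, -0.4]
```

```bash
python3 -m crank '[-0.0006,-0.0001,-0.0002,0,0,0,0,0]'|grep -E 't:|posi|force'
python3 - <<'E'
from h import *
im=r.grab_frame('wrist');cv2.imwrite('pics/w14b.png',cv2.resize(im[190:270,240:320],None,fx=7,fy=7,interpolation=cv2.INTER_CUBIC))
E
```

```text
t: 25.1
position: [0.5594, -0.2092, 0.4313]
force: [-1.7, -0.2, -0.5]
```

View pics/w14b.png

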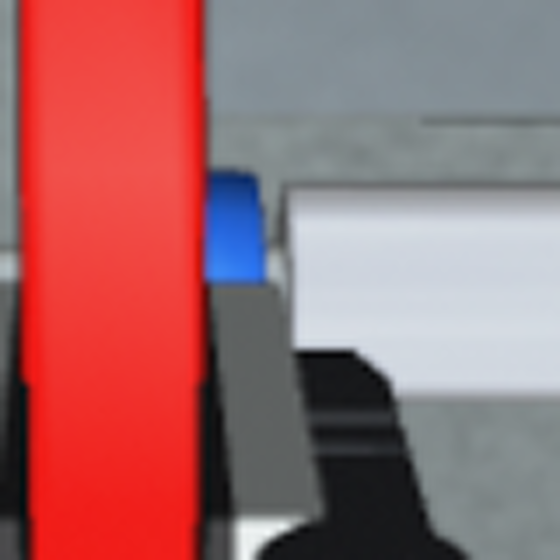

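```bash
python3 -m crank '[0,0,-0.0004,0,0,0,0,0]'|grep -E 'posi|force'; python3 -m crank '[0,0,0,0,0,0,0,0,0,0,0,0]' 0.6 20
python3 - <<'E'
from h import *
im=r.grab_frame('wrist');cv2.imwrite('pics/w15b.png',cv2.resize(im,(800,600)))
im=r.grab_frame('side');cv2.imwrite('pics/s8.png',cv2.resize(im[110:190,220:320],None,fx=7,fy=7,interpolation=cv2.INTER_CUBIC))
E
```

```text
position: [0.5593, -0.2092, 0.4309]
force: [-0.6, -0.2, 0.1]
t: 25.78
position: [0.559, -0.2093, 0.4306]
orientation: [0.443, 0.551, -0.443, 0.551]
force: [-0.0, 0.1, 0.2]
gripper_width: 0.0345
```

View pics/w15b.png

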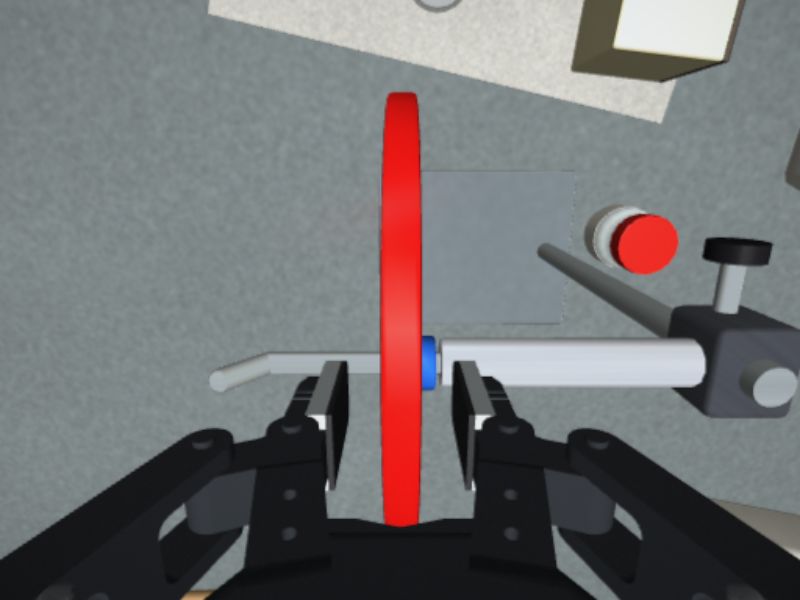

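View pics/s8.png

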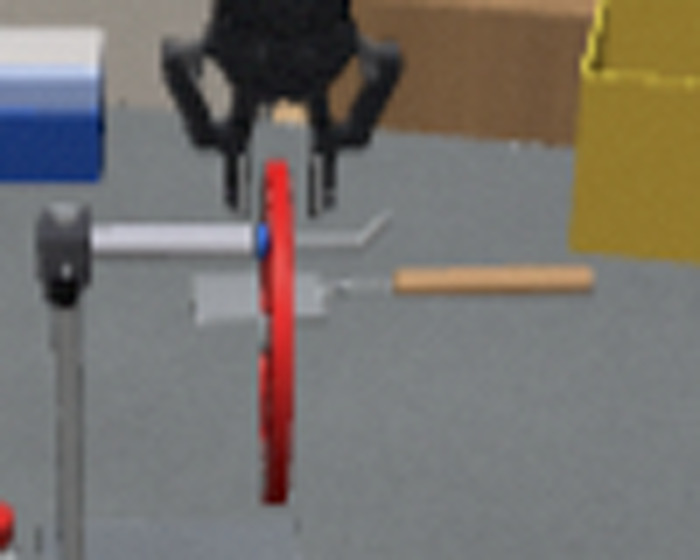

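The wheel hangs on the hook against the collar (429,362), and the hook is home at the sleeve (441,362). Retreating straight up.

```bash
python3 -m crank '[0,0,0.006,0,0,0,0.012,0,0,0,0.02,0,0,0,0.03,0,0,0,0.03,0,0,0,0.03,0,0,0,0,0,0,0,0,0]'
python3 -m crank '[0,0,0,0,0,0,0,0,0,0,0,0,0,0,0,0,0,0,0,0,0,0,0,0,0,0,0,0,0,0,0,0]' >/dev/null
python3 - <<'E'
from h import *
a=r.grab_frame('side')
cv2.imwrite('pics/w16b.png',cv2.resize(r.grab_frame('wrist'),(800,600)));np.save('a.npy',a)
E
python3 -m crank '[0,0,0,0,0,0,0,0,0,0,0,0,0,0,0,0]'|head -1
python3 - <<'E'
from h import *
a=np.load('a.npy');b=r.grab_frame('side')
d=cv2.absdiff(a,b)[120:200,220:320];print('motion',d.max(),d.mean())
cv2.imwrite('pics/s9.png',cv2.resize(b[90:240,180:330],None,fx=4,fy=4,interpolation=cv2.INTER_CUBIC))
E
```

```text
t: 26.88
position: [0.5586, -0.2094, 0.5583]
orientation: [0.443, 0.551, -0.443, 0.551]
force: [0.0, 0.1, -0.1]
gripper_width: 0.0344
t: 28.48
motion 11 1.249375
```

View pics/w16b.png

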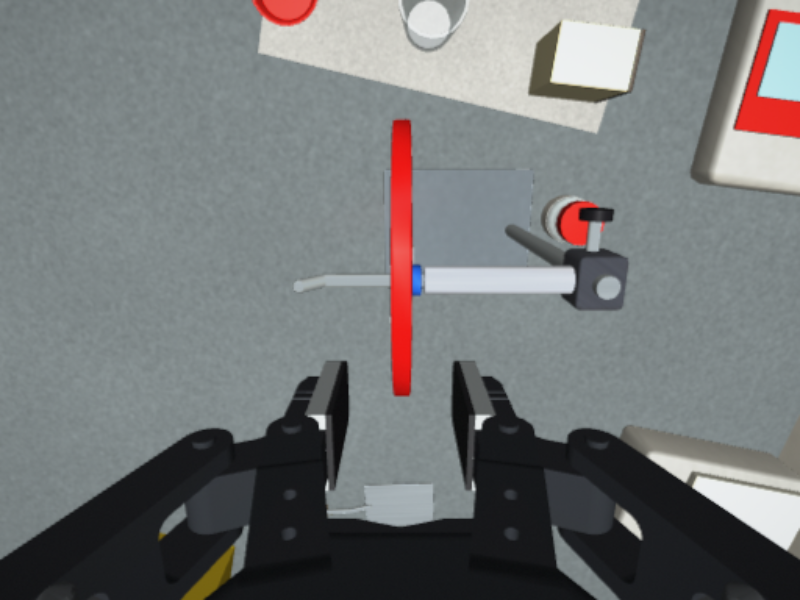

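View pics/s9.png

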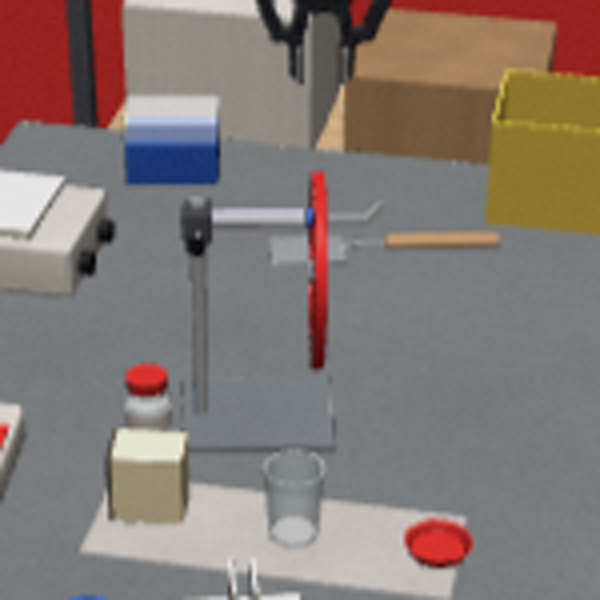

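```bash
python3 -m crank '[0,0,0,0,0,0,0,0,0,0,0,0,0,0,0,0,0,0,0,0,0,0,0,0,0,0,0,0,0,0,0,0]' >/dev/null
python3 - <<'E'
from h import *
a=np.load('a.npy');b=r.grab_frame('side')
d=cv2.absdiff(a,b);print(d[120:200,220:320].max(), d[300:,400:].max())
print(r.observe()['t'],r.finish_job())
E
```

```text
17 6
the job is handed in; nothing more can be done
29.575 None
```

The red wheel hangs on the J-hook against the blue collar with the hook fully home, and the job was handed in at about 29.6 s.

- **Lift:** I pinched the rim by its top, lifted it about 120 mm straight out of the rack and passed the window over the hook's tip.
- **Lowering:** I lowered the wheel in steps of 1 mm or less until the wrist force went from about −2.8 N to about +0.8 N. The still pulled-out hook then held the weight for over a second.
- **Pushing home:** I slid the rim to the collar and pushed the hook in about 29 mm. The push was about 5 N, rising to about 8.5 N at the end stop. Before letting go I eased off the push and brought the force to near zero.

**Last checks:**
- With the hook pushed in, the pictures showed about 2 mm between collar and sleeve, which is the gap expected when fully home.
- After I let go, the wheel hung upright against the collar with the gripper well clear above it.
- Side pictures taken up to 2 s apart showed only small differences around the wheel (at most 17 of 255 grey levels). I took these as picture noise, but they were a little above the 6 seen in a patch of background.
- None of the other things in view looked disturbed; I did not compare each one.
- **Disagreement:** while lowering, the arm sank about 3 mm from first contact to full load. The stated hook stiffness gives about 1 mm for this weight, so I went by the force reading. The downward load on the hook, wheel weight included, stayed at roughly 6 to 7 N at most.

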